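Sort the parts stripped from a server

ROBOT

A 6-joint arm with a two-finger parallel gripper is mounted at the origin on the work surface. World frame = base frame: x ahead of the robot, y to its left, z up, the work surface at z = 0. Lengths are in m, angles in rad, forces in N, time in s.
With the tool pointing down it reaches from about 0.35 to 0.975 m from the base axis. Payload 4.9 kg.
Tool frame: the origin (TCP) lies on the centre line of the jaws, within the pads' length; the fingertips stand manip.tip_reach ahead of it and the grasp point (between the pads) is the TCP (manip.tip_reach is the distance from the TCP to the fingertips, in m); z points along the fingers, y is the line along which they close (so a half turn about z gives the same grasp; the last joint's range is limited). The gripper opens to 85 mm and grips with 20 to 120 N. Pads are 22 mm wide; open, the fingers measure 114 mm over their backs; the gripper's body (76 mm by 85 mm) begins 54 mm behind the grasp point. The pads swing forward as they close: fully open they stand 13 mm farther back than shut.
Start: joints at [-1.318, 0.053, 1.613, -0, 1.476, -0.119], TCP at [0.227, -0.582, 0.25] pointing down, gripper open.
Joint ranges: [-3.01, 3.01], [-1.01, 2.22], [0.06, 2.58], [-1.02, 4.17], [0.09, 2.62], [-3.14, 3.14]. Speed limits (rad/s): [2.57, 2.57, 3.14, 3.14, 3.14, 3.14].

INTERFACE

Orientations are given as a unit quaternion [w, x, y, z].
In Python, from plant import manip gives the robot as it stands. The module is installed in compiled form; this text tells all that it offers.
- The arm moves only by the tool move_arm, never from a script. Its argument "rows" is a list of rows, each a list of 7 numbers: the shift along the tool's x, y, z in cm, then the turn, a rotation vector about the tool's x, y, z in degrees, then the opening, from -1 (shut) to 1 (fully open). In form: [[tx, ty, tz, ax, ay, az, jaw], ...]. A call has 1 to 20 rows; each row shifts and turns the commanded pose from where the row before left it, along the tool's axes as they then stand; what a row does not reach is not made up. A row lasts 1/12 s, in which the tool goes at most 41.7 mm and 7.16 degrees, less where a joint would pass 70% of its speed; a pose out of reach is approached as far as the arm can. A call is refused whole if a number of a shift passes 4.17 or a number of a turn 7.16, either way. A call with a gripper value outside its range is refused whole. The fingers move at their own pace and stop on an object; the grip force is fixed at half the most. Time passes only in rows, so rows that do not move let the fingers close. It gives the time, the measured TCP pose, the force, the opening and the grip force at its end, in the units of the state.
- manip.state(): the state, without advancing time (a new reading comes with each control period).
- manip.grab_frame(name): name is "scene" or "top"; returns a dict with "img" (420x560x3 uint8, blue, green, red), "mtx" (3x3 intrinsics, pixels), "R" (3x3) and "t" (3): a world point X has camera coordinates R X + t. Camera axes: x right, y down, z forward; pixel columns grow to the right and rows downward; lengths in m; the calibration is good to about 2 mm. A picture is of the moment at which its call begins. There is no depth.
- manip.job_done(): hands the job in; it is judged then, once.
The state is a dict: "time": time; "joint_pos": joint angles; "joint_vel": joint speeds; "joint_efforts": joint torques, N m; "tool_pos": TCP position; "tool_rot": TCP orientation; "contact_force": force on the tool from outside, world axes, zero at the start; "ft_torque": the same for the moment, N m; "gripper_width": opening from 0.0 (shut) to 1.0 (fully open); "grasp_force": force on a finger pad.
Only numpy, scipy, OpenCV 4.12 (cv2) and the standard library are available. Lean on these libraries where they do the work, as an engineer would, in place of code of your own. Each camera call takes 0.05 s, during which the arm holds its last target. There are 200 camera calls.

TASK

Sort the five parts stripped from the server into the trays: both heat sinks in the blue tray, both fans in the yellow tray and the beige adapter in the red tray, one part to a bay. Each must end lying flat on the floor of its bay, the same way up as it was found. Leave the screwdriver and the mug where they are.

Things in the scene. Friction and masses are not known exactly. Their poses are not given: they have to be found in the camera images.
- heatsink_silver: Silver aluminium heat sink with upright fins, 40 x 40 mm in plan (x, y). Its origin is the centre of its underside, z up, height 30 mm; outside shape a plain block. About 70 g, rigid, loose, lying on the bench base down.
- heatsink_copper: Copper-coloured heat sink with upright fins, 56 mm along its x, 36 mm along its y. Its origin is the centre of its underside, z up, height 30 mm; outside shape a plain block. About 160 g, rigid, loose, base down.
- fan_small: Small square cooling fan with black frame and white blades facing up, 40 x 40 mm in plan. Its origin is the centre of its underside, z up, height 28 mm; outside shape a plain block. About 50 g, rigid, loose.
- fan_large: Larger square cooling fan with black frame and dark grey blades facing up, 50 x 50 mm in plan. Its origin is the centre of its underside, z up, height 28 mm; outside shape a plain block. About 70 g, rigid, loose.
- adapter: Beige plug adapter with a small metal connector shell at each end, 58 mm along its x, 34 mm along its y. Its origin is the centre of its underside, z up, height 22 mm; outside shape a plain block. About 50 g, rigid, loose.
- tray_blue: Blue tray fixed to the bench, 84 mm (x) x 164 mm (y) outside, with two bays, each 76 x 76 mm inside, centred at x = 0, y = +40 and -40 mm in its frame. Floor 3 mm thick; outer walls and divider 4 mm thick, their tops 12 mm above the bench. Origin: centre of the underside, z up. For the heat sinks.
- tray_yellow: Yellow tray fixed to the bench, 84 mm (x) x 164 mm (y) outside, with two bays, each 76 x 76 mm inside, centred at x = 0, y = +40 and -40 mm in its frame. Floor 3 mm thick; outer walls and divider 4 mm thick, their tops 12 mm above the bench. Origin: centre of the underside, z up. For the fans.
- tray_red: Red tray fixed to the bench, 84 mm (x) x 164 mm (y) outside, with two bays, each 76 x 76 mm inside, centred at x = 0, y = +40 and -40 mm in its frame. Floor 3 mm thick; outer walls and divider 4 mm thick, their tops 12 mm above the bench. Origin: centre of the underside, z up. For the adapter (either bay; the other stays empty).
- screwdriver: Bystander: loose screwdriver, 200 mm long and under 35 mm high, lying on the bench to the robot's left of the work, roughly along x. Not to be moved.
- mug: Bystander: white mug, 80 mm across and 90 mm high plus a side handle, standing on the bench to the robot's right of the work. Origin: centre of its underside. Not to be moved.
Mind the look-alikes: they are no part of the job. Leave any pink or turquoise look-alike of the fan_large alone.

How it is judged:
At the end, for the whole second after the job is handed in: Heat sinks in the blue tray in different bays, fans in the yellow in different bays, adapter in a bay of the red; each within 40 mm in x and 80 in y of the tray centre, underside under 7 mm above the tray underside, within 0.1 rad of upright, released and at rest (x of heatsink_silver in the frame of tray_blue between -0.04 and 0.04 m and y of heatsink_silver in the frame of tray_blue between -0.08 and 0.08 m and z of each of heatsink_silver, heatsink_copper in the frame of tray_blue below 0.007 m and angle between each of heatsink_silver, heatsink_copper, fan_small, fan_large, adapter's own z axis and vertical below 0.1 rad and linear speed of each of heatsink_silver, heatsink_copper, fan_small, fan_large, adapter below 0.01 m/s and angular speed of each of heatsink_silver, heatsink_copper, fan_small, fan_large, adapter below 0.1 rad/s and x of heatsink_copper in the frame of tray_blue between -0.04 and 0.04 m and y of heatsink_copper in the frame of tray_blue between -0.08 and 0.08 m and x of fan_small in the frame of tray_yellow between -0.04 and 0.04 m and y of fan_small in the frame of tray_yellow between -0.08 and 0.08 m and z of each of fan_small, fan_large in the frame of tray_yellow below 0.007 m and x of fan_large in the frame of tray_yellow between -0.04 and 0.04 m and y of fan_large in the frame of tray_yellow between -0.08 and 0.08 m and x of adapter in the frame of tray_red between -0.04 and 0.04 m and y of adapter in the frame of tray_red between -0.08 and 0.08 m and z of adapter in the frame of tray_red below 0.007 m and ((y of heatsink_silver in the frame of tray_blue above 0 m and y of heatsink_copper in the frame of tray_blue below 0 m) or (y of heatsink_silver in the frame of tray_blue below 0 m and y of heatsink_copper in the frame of tray_blue above 0 m)) and ((y of fan_small in the frame of tray_yellow above 0 m and y of fan_large in the frame of tray_yellow below 0 m) or (y of fan_small in the frame of tray_yellow below 0 m and y of fan_large in the frame of tray_yellow above 0 m))); the robot touches nothing.
It fails at once if the screwdriver is moved more than 25 mm (distance of screwdriver from where it was at the start of the episode above 0.025 m).
It fails at once if the mug is moved more than 25 mm or tipped (distance of mug from where it was at the start of the episode above 0.025 m or angle between mug's own z axis and vertical above 0.3 rad).
It also fails if it takes over 120 s, if anything falls off the work surface, if the arm or the gripper's body presses on something with over 40 N, if the wrist force passes 120 N, or if a joint passes its speed limit or range.

## Working session

There is one attempt and no reset: what is moved stays moved. The work goes in short steps, Python scripts to look and compute and a tool call to move; the robot and the scene stay as the last step left them, time stands still between calls to the robot, and variables do not carry over. Pictures are saved under pics/ and viewed, at most 14 in all, crops included, and the job is handed in when it is done.

Besides the shell and the picture viewer there is one more tool, called after "Emit:" as name(argument=value, ...), one argument or row to a line, values as JSON. move_arm: Moves the arm, as the interface text tells. Its arguments: {"type":"object","properties":{"rows":{"type":"array","items":{"type":"array","items":{"type":"number"}}}},"required":["rows"]}

```bash
mkdir -p pics; python3 - <<'E'
from plant import manip
import cv2,pickle
d={}
for n in("scene","top"):
    f=manip.grab_frame(n);d[n]=f;cv2.imwrite(f"pics/{n}0.png",f["img"])
    print(n,f["mtx"].tolist(),f["R"].round(3).tolist(),f["t"].round(3).tolist(),(-f["R"].T@f["t"]).round(3))
pickle.dump(d,open("f0.pkl","wb"))
print(manip.state(),manip.tip_reach)
E
```

```text
scene [[477.46526622992866, 0.0, 285.1911548173558], [0.0, 477.46526622992866, 202.96084921075075], [0.0, 0.0, 1.0]] [[-0.184, 0.983, -0.016], [0.675, 0.115, -0.729], [-0.714, -0.145, -0.685]] [0.113, -0.323, 1.859] [1.566 0.196 1.039]
top [[445.56868001475783, 0.0, 278.8293578236435], [0.0, 445.56868001475783, 204.02113074745228], [0.0, 0.0, 1.0]] [[-0.028, -1.0, 0.001], [-0.991, 0.027, -0.128], [0.128, -0.005, -0.992]] [0.007, 0.504, 1.112] [ 3.580e-01 -1.000e-03  1.168e+00]
{'time': 0.1, 'joint_pos': array([-1.31798408e+00,  5.32843392e-02,  1.61416944e+00,  2.86864772e-06,
        1.47601199e+00, -1.19016863e-01]), 'joint_vel': array([-0.00034031, -0.00173552, -0.00238863, -0.00108923, -0.00133895,
       -0.00011784]), 'joint_efforts': array([ 1.01987484e-03, -3.94905424e+01, -3.71362317e+01, -9.87721137e-05,
        3.90676447e-03, -2.05014459e-06]), 'tool_pos': array([ 0.22693115, -0.58177024,  0.24918235]), 'tool_rot': array([-9.34557349e-04,  9.82767205e-01,  1.84845189e-01, -6.11822022e-05]), 'contact_force': array([-0.10244622, -0.28746726, -0.41339264]), 'ft_torque': array([-0.01471931,  0.01113025,  0.03404986]), 'grasp_force': 0.0, 'gripper_width': 1.001349417438125} 0.019
```

View pics/top0.png

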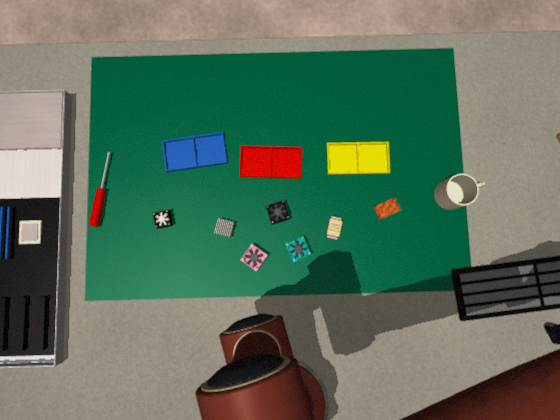

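View pics/scene0.png

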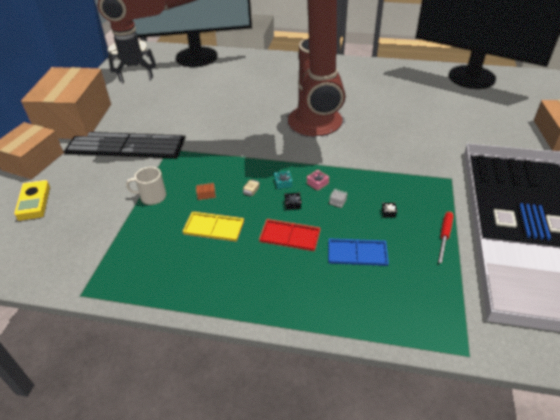

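Top view: small fan (163,218), silver (225,228), large fan with grey blades (278,211), adapter (334,228), copper (387,208). The trays are blue (195,152), red (271,162) and yellow (358,158). Pink (255,257) and turquoise (298,249) are the decoys, so the black-framed, grey-bladed one at (278,211) is fan_large. I'll confirm that in an enlarged crop and measure.

```bash
cat > h.py <<'E'
import numpy as np,cv2
def ray(f,p):
    d=f["R"].T@np.linalg.solve(f["mtx"],[p[0],p[1],1.]);return -f["R"].T@f["t"],d
def onz(f,p,z):
    c,d=ray(f,p);return c+d*(z-c[2])/d[2]
def proj(f,X):
    q=f["mtx"]@(f["R"]@np.asarray(X,float)+f["t"]);return q[:2]/q[2]
def tri(f1,p1,f2,p2):
    (a,u),(b,v)=ray(f1,p1),ray(f2,p2)
    s=np.linalg.lstsq(np.c_[u,-v],b-a,rcond=None)[0]
    x,y=a+u*s[0],b+v*s[1];return (x+y)/2,np.linalg.norm(x-y)
def notgreen(img,thr=0.28):
    b,g,r=[img[...,i].astype(float) for i in range(3)]
    return (((g-np.maximum(b,r))/(g+12)<thr)*255).astype(np.uint8)
def blob(mask,seed,rad=35):
    n,l,s,c=cv2.connectedComponentsWithStats(mask)
    x,y=seed;w=l[max(0,y-4):y+5,x-4:x+5].ravel();w=w[w>0]
    if len(w)==0:return None
    m=(l==np.bincount(w).argmax()).astype(np.uint8)
    k=cv2.findContours(m,cv2.RETR_EXTERNAL,cv2.CHAIN_APPROX_NONE)[0]
    return max(k,key=cv2.contourArea)[:,0,:]
E
python3 - <<'E'
import pickle,cv2,numpy as np
from h import *
d=pickle.load(open("f0.pkl","rb"));T,S=d["top"],d["scene"]
mt,ms=notgreen(T["img"]),notgreen(S["img"])
t={'small':(163,218),'silver':(225,228),'large':(278,211),'adapter':(334,228),'copper':(387,208),'blue':(195,152),'red':(271,162),'yellow':(358,158)}
s={'small':(389,210),'silver':(338,198),'large':(292,200),'adapter':(251,187),'copper':(205,190),'blue':(357,252),'red':(290,235),'yellow':(213,226)}
h=dict(small=.028,silver=.03,large=.028,adapter=.022,copper=.03,blue=.012,red=.012,yellow=.012)
for n in t:
    ct,cs=blob(mt,t[n]),blob(ms,s[n])
    (c,wh,a)=cv2.minAreaRect(ct.astype(np.float32)); 
    P=onz(T,c,h[n]/2)
    box=np.array([onz(T,q,h[n])[:2] for q in cv2.boxPoints((c,wh,a))])
    e=np.roll(box,-1,0)-box
    print(n,"topc",np.round(c,1),"P",P.round(3),"edges mm",[(int(1000*np.hypot(*q)),int(np.degrees(np.arctan2(q[1],q[0])))) for q in e[:2]],end=' ')
    if cs is not None:
        r=cv2.minAreaRect(cs.astype(np.float32)); X,g=tri(T,c,S,r[0])
        print("scene",np.round(r[0],1),np.round(r[1],1),"tri",X.round(3),"gap",round(g,4))
A=cv2.resize(T["img"][125:275,145:405],None,fx=3,fy=3,interpolation=cv2.INTER_CUBIC);cv2.imwrite("pics/c1.png",A)
B=cv2.resize(S["img"][150:280,150:420],None,fx=2.9,fy=2.9,interpolation=cv2.INTER_CUBIC);cv2.imwrite("pics/c2.png",B)
E
```

```text
small topc [279.5 209.5] P [ 0.492 -0.008  0.014] edges mm [(1532, -91), (1094, 173)] scene [279.5 209.5] [419. 559.] tri [ 0.498 -0.024 -0.014] gap 0.0318
silver topc [279.5 209.5] P [ 0.492 -0.008  0.015] edges mm [(1529, -91), (1092, 173)] scene [279.5 209.5] [419. 559.] tri [ 0.498 -0.024 -0.014] gap 0.0318
large topc [279.5 209.5] P [ 0.492 -0.008  0.014] edges mm [(1532, -91), (1094, 173)] scene [279.5 209.5] [419. 559.] tri [ 0.498 -0.024 -0.014] gap 0.0318
adapter topc [333.5 228. ] P [ 0.44  -0.147  0.011] edges mm [(87, -2), (49, -91)] scene [279.5 209.5] [419. 559.] tri [ 0.441 -0.105 -0.071] gap 0.104
copper topc [386.5 208. ] P [ 0.488 -0.287  0.015] edges mm [(66, -67), (39, -159)] scene [279.5 209.5] [419. 559.] tri [ 0.488 -0.162  0.006] gap 0.2473
blue topc [193.8 152.2] P [0.653 0.216 0.006] edges mm [(175, -80), (101, -170)] scene [279.5 209.5] [419. 559.] tri [0.641 0.091 0.164] gap 0.1972
red topc [269.6 161.3] P [0.623 0.014 0.006] edges mm [(93, -1), (172, -92)] scene [279.5 209.5] [419. 559.] tri [ 0.606 -0.001  0.092] gap 0.0297
yellow topc [358.2 158.3] P [ 0.625 -0.222  0.006] edges mm [(170, -90), (90, 177)] scene [279.5 209.5] [419. 559.] tri [ 0.597 -0.11   0.097] gap 0.1856
```

View pics/c1.png

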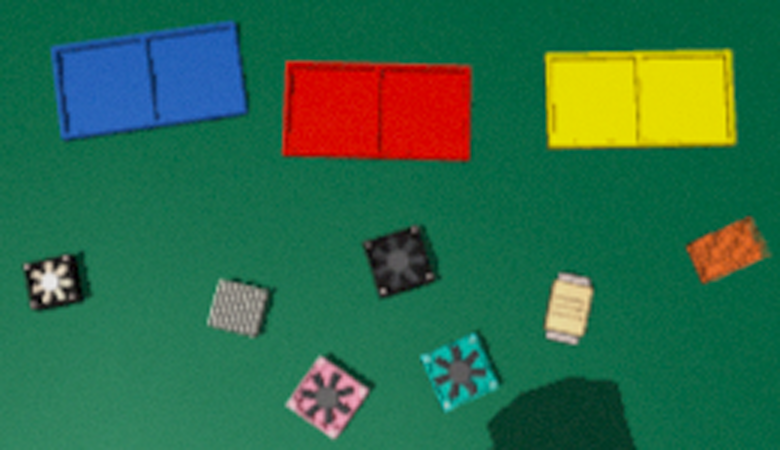

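View pics/c2.png

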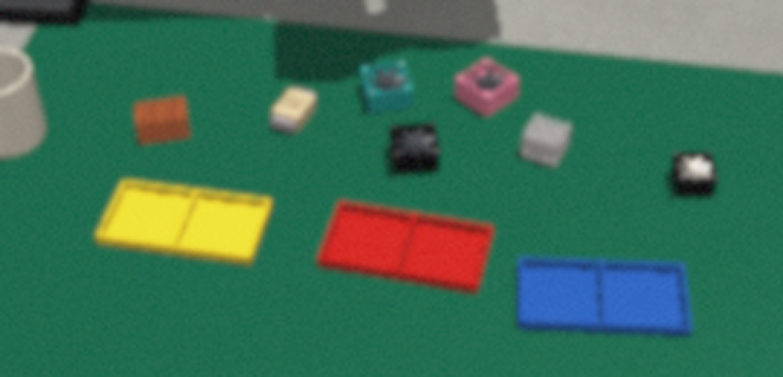

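Crop 1 confirms it: the black fan with grey blades at crop (400,262) is fan_large, and the pink (328,397) and turquoise (460,372) ones are decoys. The mask leaked, so I'll use local windows and a red/green ratio.

```bash
cat >> h.py <<'E'
def pmask(img):
    f=cv2.GaussianBlur(img,(3,3),0).astype(float);b,g,r=f[...,0],f[...,1],f[...,2]
    return ((((r+4)/(g+4)>0.6)|(b>1.05*g))*255).astype(np.uint8)
def lblob(mask,seed,rw):
    x,y=seed;x0,y0=x-rw,y-rw;w=mask[y0:y+rw+1,x0:x+rw+1]
    k=cv2.findContours(w,cv2.RETR_EXTERNAL,cv2.CHAIN_APPROX_NONE)[0]
    k=[c for c in k if cv2.contourArea(c)>20 and abs(c[:,0].mean(0)-rw).max()<rw*.6]
    c=max(k,key=cv2.contourArea);m=np.zeros_like(w);cv2.drawContours(m,[c],-1,1,-1)
    ys,xs=np.nonzero(m);cen=np.array([xs.mean()+x0,ys.mean()+y0])
    return c[:,0,:].astype(np.float32)+[x0,y0],cen,len(xs)
SZ=dict(small=(40,40,28),silver=(40,40,30),large=(50,50,28),adapter=(34,58,22),copper=(36,56,30),blue=(84,164,12),red=(84,164,12),yellow=(84,164,12))
E
cat > meas.py <<'E'
import pickle,cv2,numpy as np
from h import *
d=pickle.load(open("f0.pkl","rb"));T,S=d["top"],d["scene"]
mt,ms=pmask(T["img"]),pmask(S["img"])
t={'small':(163,218),'silver':(225,228),'large':(278,211),'adapter':(334,228),'copper':(387,208),'blue':(195,152),'red':(271,162),'yellow':(358,158)}
s={'small':(389,210),'silver':(338,198),'large':(292,201),'adapter':(251,187),'copper':(205,190),'blue':(357,252),'red':(290,235),'yellow':(213,226)}
for n in t:
    tr=n in('blue','red','yellow')
    h=SZ[n][2]/1000
    ct,c,at=lblob(mt,t[n],40 if tr else 17);cs,cc,a2=lblob(ms,s[n],34 if tr else 12)
    r=cv2.minAreaRect(np.array([onz(T,q,h)[:2]*1000 for q in ct],np.float32))
    X,g=tri(T,c,S,cc)
    print(n,"px",c.round(1),cc.round(1),"P(h/2)",(onz(T,c,h/2)*1000).round(0),"tri",(X*1000).round(0),"gap",round(g*1e3,1),"rect",np.round(r[0]),np.round(r[1]),round(r[2],1),"area",at,a2)
D=np.vstack([mt[125:275,145:405],np.pad(ms[150:280,150:410],((0,0),(0,0)))]);cv2.imwrite("pics/m1.png",cv2.resize(D,None,fx=2,fy=2))
E
python3 meas.py
```

```text
small px [162.1 218.7] [389.  209.2] P(h/2) [477. 297.  14.] tri [476. 297.  18.] gap 1.9 rect [475. 294.] [41. 42.] 9.9 area 258 186
silver px [224.  227.3] [337.7 197.9] P(h/2) [450. 137.  15.] tri [449. 137.  17.] gap 1.4 rect [449. 135.] [46. 43.] 74.4 area 304 274
large px [277.6 211.7] [292.4 200.3] P(h/2) [486.  -3.  14.] tri [486.  -2.  18.] gap 2.7 rect [486.  -3.] [49. 49.] 16.6 area 353 221
adapter px [334.  227.4] [250.8 187.1] P(h/2) [ 442. -149.   11.] tri [ 441. -147.   14.] gap 2.1 rect [ 441. -147.] [38. 60.] 76.1 area 324 229
copper px [386.9 208. ] [205.3 190.8] P(h/2) [ 488. -288.   15.] tri [ 488. -287.   17.] gap 1.8 rect [ 486. -284.] [41. 64.] 22.3 area 390 337
blue px [194.1 151.3] [357.6 251.5] P(h/2) [656. 215.   6.] tri [655. 216.   8.] gap 2.2 rect [654. 214.] [ 88. 168.] 6.7 area 2048 1567
red px [270.3 161.5] [289.8 234.4] P(h/2) [622.  13.   6.] tri [622.  14.   8.] gap 2.9 rect [621.  13.] [169.  89.] 88.4 area 2121 1555
yellow px [358.  157.6] [213.3 225.8] P(h/2) [ 626. -221.    6.] tri [ 626. -219.    8.] gap 3.0 rect [ 625. -220.] [169.  89.] 89.8 area 2088 1483
```

View pics/m1.png

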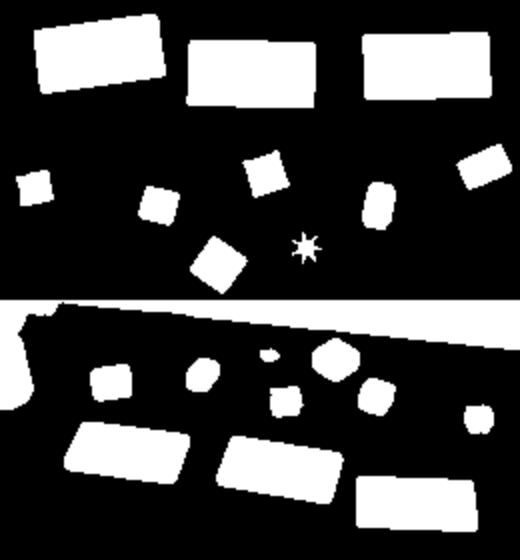

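The mask view shows all eight shapes cleanly separated. Triangulated centre heights agree with half the stated heights to within 2–4 mm, and the sizes match. Copper goes first, with a planner helper.

```bash
cat > plan.py <<'E'
import sys,numpy as np
from plant import manip
from scipy.spatial.transform import Rotation as R
# usage: plan.py x y z(mm) psi(deg: world direction of closing line)
x,y,z,psi=map(float,sys.argv[1:5]);s=manip.state()
q=s["tool_rot"];M=R.from_quat([q[1],q[2],q[3],q[0]])
Y=M.as_matrix()[:,1];cur=np.degrees(np.arctan2(Y[1],Y[0]))
d=-((psi-cur+90)%180-90)  # tool-z turn
M2=M*R.from_rotvec([0,0,np.radians(d)])
sh=M2.as_matrix().T@(np.array([x,y,z])/1000-s["tool_pos"])*100
print("t",round(s["time"],2),"pos",(s["tool_pos"]*1e3).round(1),"psi",cur.round(1),"tilt",(M.as_matrix()[:,2]).round(3),"q6",np.degrees(s["joint_pos"][5]).round(0),"w",round(s["gripper_width"],3),"grip",round(s["grasp_force"],1),"F",s["contact_force"].round(1))
print("turn z",d.round(1),"(or",(d-180*np.sign(d)).round(1),") then shift cm",sh.round(2), "(flip x,y signs if other turn)")
E
python3 plan.py 488 -287 130 22.3
```

```text
t 0.1 pos [ 226.9 -581.8  249.2] psi -68.7 tilt [-0.     0.002 -1.   ] q6 -7.0 w 1.001 grip 0.0 F [-0.1 -0.3 -0.4]
turn z 89.0 (or -91.0 ) then shift cm [-17.34 -35.34  11.96] (flip x,y signs if other turn)
```

Emit:
move_arm(
  rows=[
    [0,0,0,0,0,-7,0.8],
    [0,0,0,0,0,-7,0.8],
    [0,0,0,0,0,-7,0.8],
    [0,0,0,0,0,-7,0.8],
    [0,0,0,0,0,-7,0.8],
    [0,0,0,0,0,-7,0.8],
    [0,0,0,0,0,-7,0.8],
    [0,0,0,0,0,-7,0.8],
    [0,0,0,0,0,-7,0.8],
    [0,0,0,0,0,-7,0.8],
    [0,0,0,0,0,-7,0.8],
    [0,0,0,0,0,-7,0.8],
    [0,0,0,0,0,-7,0.8],
  ],
)

```text
time: 1.18
tool_pos: [0.227, -0.5819, 0.2496]
tool_rot: [-0.0, 0.554, 0.832, 0.0]
contact_force: [0.7, -0.5, -0.7]
gripper_width: 0.898
grasp_force: 0.0
```

Emit:
move_arm(
  rows=[
    [1.24,2.52,0.5,0,0,0,0.8],
    [1.24,2.52,0.5,0,0,0,0.8],
    [1.24,2.52,0.5,0,0,0,0.8],
    [1.24,2.52,0.5,0,0,0,0.8],
    [1.24,2.52,0.5,0,0,0,0.8],
    [1.24,2.52,0.5,0,0,0,0.8],
    [1.24,2.52,0.5,0,0,0,0.8],
    [1.24,2.52,1,0,0,0,0.8],
    [1.24,2.52,1,0,0,0,0.8],
    [1.24,2.52,1,0,0,0,0.8],
    [1.24,2.52,1,0,0,0,0.8],
    [1.24,2.52,1.5,0,0,0,0.8],
    [1.24,2.52,1.5,0,0,0,0.8],
    [1.24,2.52,2,0,0,0,0.8],
    [0,0,0,0,0,0,0.8],
    [0,0,0,0,0,0,0.8],
  ],
)

```text
time: 2.52
tool_pos: [0.4871, -0.2859, 0.1232]
tool_rot: [-0.002, 0.556, 0.831, 0.0]
contact_force: [-0.1, -0.7, 0.5]
gripper_width: 0.898
grasp_force: 0.0
```

```bash
python3 plan.py 488 -287 28 22.3
```

```text
t 2.52 pos [ 487.1 -285.9  123.2] psi 22.5 tilt [-0.003  0.002 -1.   ] q6 -60.0 w 0.898 grip 0.0 F [-0.1 -0.7  0.5]
turn z 0.2 (or -179.8 ) then shift cm [-0.17  0.07  9.52] (flip x,y signs if other turn)
```

Emit:
move_arm(
  rows=[
    [-0.15,0,2,0,0,0,0.8],
    [0,0,2,0,0,0,0.8],
    [0,0,2,0,0,0,0.8],
    [0,0,1.5,0,0,0,0.8],
    [0,0,1,0,0,0,0.8],
    [0,0,0.5,0,0,0,0.8],
    [0,0,0.5,0,0,0,0.8],
    [0,0,0,0,0,0,0.8],
    [0,0,0,0,0,0,0.8],
  ],
)

```text
time: 3.27
tool_pos: [0.4885, -0.2898, 0.0311]
tool_rot: [0.001, 0.557, 0.83, -0.0]
contact_force: [0.6, 0.2, 0.0]
gripper_width: 0.902
grasp_force: 0.0
```

Emit:
move_arm(
  rows=[
    [0,0,0,0,0,0,-1],
    [0,0,0,0,0,0,-1],
    [0,0,0,0,0,0,-1],
    [0,0,0,0,0,0,-1],
    [0,0,0,0,0,0,-1],
    [0,0,0,0,0,0,-1],
    [0,0,0,0,0,0,-1],
    [0,0,0,0,0,0,-1],
    [0,0,0,0,0,0,-1],
    [0,0,0,0,0,0,-1],
  ],
)

```text
time: 4.1
tool_pos: [0.4888, -0.2896, 0.0312]
tool_rot: [0.001, 0.557, 0.831, -0.0]
contact_force: [1.0, 0.1, 4.5]
gripper_width: 0.403
grasp_force: 61.6
```

Emit:
move_arm(
  rows=[
    [0,0,-0.5,0,0,0,-1],
    [0,0,-1,0,0,0,-1],
    [0,0,-2,0,0,0,-1],
    [0,0,-2,0,0,0,-1],
    [0,0,-2,0,0,0,-1],
    [0,0,-2,0,0,0,-1],
    [0,0,-0.5,0,0,0,-1],
    [0,0,0,0,0,7,-1],
    [0,0,0,0,0,7,-1],
    [0,0,0,0,0,1.8,-1],
    [0,0,0,0,0,0,-1],
  ],
)

```text
time: 5.02
tool_pos: [0.4875, -0.2887, 0.1293]
tool_rot: [-0.001, 0.666, 0.746, -0.0]
contact_force: [-0.9, -0.6, -1.2]
gripper_width: 0.41
grasp_force: 60.9
```

```bash
python3 plan.py 660 175 130 6.7
```

```text
t 5.02 pos [ 487.5 -288.7  129.3] psi 6.5 tilt [-0.001  0.001 -1.   ] q6 -45.0 w 0.41 grip 60.9 F [-0.9 -0.6 -1.2]
turn z -0.2 (or 179.8 ) then shift cm [ 4.404e+01  2.254e+01 -4.000e-02] (flip x,y signs if other turn)
```

Emit:
move_arm(
  rows=[
    [2.4,1.25,0,0,0,0,-1],
    [2.45,1.25,0,0,0,0,-1],
    [2.45,1.25,0,0,0,0,-1],
    [2.45,1.25,0,0,0,0,-1],
    [2.45,1.25,0,0,0,0,-1],
    [2.45,1.25,0,0,0,0,-1],
    [2.45,1.25,0,0,0,0,-1],
    [2.45,1.25,0,0,0,0,-1],
    [2.45,1.25,0,0,0,0,-1],
    [2.45,1.25,0,0,0,0,-1],
    [2.45,1.25,0,0,0,0,-1],
    [2.45,1.25,0,0,0,0,-1],
    [2.45,1.25,0,0,0,0,-1],
    [2.45,1.25,0,0,0,0,-1],
    [2.45,1.25,0,0,0,0,-1],
    [2.45,1.25,0,0,0,0,-1],
    [2.45,1.25,0,0,0,0,-1],
    [2.45,1.25,0,0,0,0,-1],
    [0,0,0,0,0,0,-1],
    [0,0,0,0,0,0,-1],
  ],
)

```text
time: 6.68
tool_pos: [0.6614, 0.1751, 0.1292]
tool_rot: [-0.0, 0.665, 0.747, -0.001]
contact_force: [0.1, -0.1, -1.2]
gripper_width: 0.411
grasp_force: 60.9
```

```bash
python3 plan.py 660 175 35 6.7
```

```text
t 6.68 pos [661.4 175.1 129.2] psi 6.7 tilt [-0.002 -0.001 -1.   ] q6 2.0 w 0.411 grip 60.9 F [ 0.1 -0.1 -1.2]
turn z -0.0 (or 180.0 ) then shift cm [ 0.01 -0.12  9.42] (flip x,y signs if other turn)
```

Emit:
move_arm(
  rows=[
    [0,-0.1,2,0,0,0,-1],
    [0,0,2,0,0,0,-1],
    [0,0,2,0,0,0,-1],
    [0,0,1.5,0,0,0,-1],
    [0,0,1,0,0,0,-1],
    [0,0,0.4,0,0,0,-1],
    [0,0,0.3,0,0,0,-1],
    [0,0,0.2,0,0,0,-1],
    [0,0,0,0,0,0,-1],
    [0,0,0,0,0,0,-1],
  ],
)

```text
time: 7.52
tool_pos: [0.6616, 0.174, 0.0375]
tool_rot: [0.001, 0.666, 0.746, 0.001]
contact_force: [-0.5, 0.7, -1.3]
gripper_width: 0.405
grasp_force: 60.9
```

```bash
python3 plan.py 660 175 35 6.7
```

```text
t 7.52 pos [661.6 174.   37.5] psi 6.5 tilt [ 0.002  0.    -1.   ] q6 2.0 w 0.405 grip 60.9 F [-0.5  0.7 -1.3]
turn z -0.2 (or 179.8 ) then shift cm [ 0.12 -0.15  0.25] (flip x,y signs if other turn)
```

Not yet touching; two or three mm to go. Lower, open, rise.

Emit:
move_arm(
  rows=[
    [0,0,0.15,0,0,0,-1],
    [0,0,0.1,0,0,0,-1],
    [0,0,0,0,0,0,-1],
    [0,0,0,0,0,0,0.3],
    [0,0,0,0,0,0,0.3],
    [0,0,0,0,0,0,0.3],
    [0,0,0,0,0,0,0.3],
    [0,0,-0.5,0,0,0,0.3],
    [0,0,-1,0,0,0,0.3],
    [0,0,-2,0,0,0,0.3],
    [0,0,-2,0,0,0,0.5],
    [0,0,-2,0,0,0,0.5],
    [0,0,-2,0,0,0,0.5],
  ],
)

```text
time: 8.6
tool_pos: [0.6611, 0.1739, 0.131]
tool_rot: [0.0, 0.666, 0.746, 0.0]
contact_force: [0.6, 0.5, -0.6]
gripper_width: 0.747
grasp_force: 0.0
```

```bash
python3 plan.py 450 137 130 -15.6
```

```text
t 8.6 pos [661.1 173.9 131. ] psi 6.5 tilt [ 0.001  0.    -1.   ] q6 2.0 w 0.747 grip 0.0 F [ 0.6  0.5 -0.6]
turn z 22.1 (or -157.9 ) then shift cm [ -9.23 -19.34   0.08] (flip x,y signs if other turn)
```

Emit:
move_arm(
  rows=[
    [0,0,0,0,0,7,0.7],
    [0,0,0,0,0,7,0.7],
    [0,0,0,0,0,7,0.7],
    [0,0,0,0,0,1.1,0.7],
    [-1.15,-2.42,0,0,0,0,0.7],
    [-1.15,-2.42,0,0,0,0,0.7],
    [-1.15,-2.42,0,0,0,0,0.7],
    [-1.15,-2.42,0,0,0,0,0.7],
    [-1.15,-2.42,0,0,0,0,0.7],
    [-1.15,-2.42,0,0,0,0,0.7],
    [-1.15,-2.42,0,0,0,0,0.7],
    [-1.15,-2.42,0,0,0,0,0.7],
    [0,0,2,0,0,0,0.7],
    [0,0,2,0,0,0,0.7],
    [0,0,2,0,0,0,0.7],
    [0,0,0,0,0,0,0.7],
  ],
)

```text
time: 9.93
tool_pos: [0.4466, 0.1369, 0.0656]
tool_rot: [-0.002, 0.796, 0.605, -0.003]
contact_force: [0.1, 0.3, -1.0]
gripper_width: 0.855
grasp_force: 0.0
```

```bash
python3 plan.py 450 137 29 -15.6
```

```text
t 9.93 pos [446.6 136.9  65.6] psi -15.5 tilt [-0.006 -0.001 -1.   ] q6 23.0 w 0.855 grip 0.0 F [ 0.1  0.3 -1. ]
turn z 0.1 (or -179.9 ) then shift cm [0.11 0.34 3.66] (flip x,y signs if other turn)
```

Emit:
move_arm(
  rows=[
    [0.1,0.3,1.2,0,0,0,0.7],
    [0,0,1.2,0,0,0,0.7],
    [0,0,0.7,0,0,0,0.7],
    [0,0,0.5,0,0,0,0.7],
    [0,0,0,0,0,0,0.7],
    [0,0,0,0,0,0,-1],
    [0,0,0,0,0,0,-1],
    [0,0,0,0,0,0,-1],
    [0,0,0,0,0,0,-1],
    [0,0,0,0,0,0,-1],
    [0,0,0,0,0,0,-1],
    [0,0,0,0,0,0,-1],
  ],
)

```text
time: 10.93
tool_pos: [0.4538, 0.1376, 0.034]
tool_rot: [0.0, 0.797, 0.605, 0.001]
contact_force: [0.6, 0.1, 5.8]
gripper_width: 0.449
grasp_force: 62.3
```

```bash
python3 plan.py 650 255 130 6.7
```

```text
t 10.93 pos [453.8 137.6  34. ] psi -15.6 tilt [ 0.002  0.    -1.   ] q6 23.0 w 0.449 grip 62.3 F [0.6 0.1 5.8]
turn z -22.3 (or 157.7 ) then shift cm [ 9.37 20.87 -9.56] (flip x,y signs if other turn)
```

Emit:
move_arm(
  rows=[
    [0,0,-0.6,0,0,0,-1],
    [0,0,-1,0,0,0,-1],
    [0,0,-2,0,0,0,-1],
    [0,0,-2,0,0,0,-1],
    [0,0,-2,0,0,0,-1],
    [0,0,-2,0,0,0,-1],
    [0,0,0,0,0,-7,-1],
    [0,0,0,0,0,-7,-1],
    [0,0,0,0,0,-7,-1],
    [0,0,0,0,0,-1.3,-1],
    [1.17,2.61,0,0,0,0,-1],
    [1.17,2.61,0,0,0,0,-1],
    [1.17,2.61,0,0,0,0,-1],
    [1.17,2.61,0,0,0,0,-1],
    [1.17,2.61,0,0,0,0,-1],
    [1.17,2.61,0,0,0,0,-1],
    [1.17,2.61,0,0,0,0,-1],
    [1.17,2.61,0,0,0,0,-1],
    [0,0,0,0,0,0,-1],
    [0,0,0,0,0,0,-1],
  ],
)

```text
time: 12.6
tool_pos: [0.6494, 0.2551, 0.128]
tool_rot: [-0.0, 0.665, 0.747, -0.001]
contact_force: [-0.4, -0.1, -1.5]
gripper_width: 0.452
grasp_force: 61.6
```

```bash
python3 plan.py 650 255 40 6.7
```

```text
t 12.6 pos [649.4 255.1 128. ] psi 6.6 tilt [-0.002 -0.001 -1.   ] q6 9.0 w 0.452 grip 61.6 F [-0.4 -0.1 -1.5]
turn z -0.1 (or 179.9 ) then shift cm [-0.02  0.07  8.8 ] (flip x,y signs if other turn)
```

Emit:
move_arm(
  rows=[
    [0,0.1,2,0,0,0,-1],
    [0,0,2,0,0,0,-1],
    [0,0,2,0,0,0,-1],
    [0,0,1.5,0,0,0,-1],
    [0,0,0.8,0,0,0,-1],
    [0,0,0.4,0,0,0,-1],
    [0,0,0.3,0,0,0,-1],
    [0,0,0.2,0,0,0,-1],
    [0,0,0,0,0,0,-1],
    [0,0,0,0,0,0,-1],
    [0,0,0,0,0,0,-1],
  ],
)

```text
time: 13.52
tool_pos: [0.6509, 0.2551, 0.0379]
tool_rot: [0.0, 0.665, 0.747, 0.001]
contact_force: [-0.1, 0.3, -0.1]
gripper_width: 0.452
grasp_force: 61.6
```

Emit:
move_arm(
  rows=[
    [0,0,0.1,0,0,0,-1],
    [0,0,0,0,0,0,-1],
    [0,0,0,0,0,0,0.3],
    [0,0,0,0,0,0,0.3],
    [0,0,0,0,0,0,0.3],
    [0,0,0,0,0,0,0.3],
    [0,0,-0.5,0,0,0,0.3],
    [0,0,-1,0,0,0,0.3],
    [0,0,-2,0,0,0,0.3],
    [0,0,-2,0,0,0,0.7],
    [0,0,-2,0,0,0,0.7],
    [0,0,-2,0,0,0,0.7],
  ],
)

```text
time: 14.52
tool_pos: [0.6505, 0.255, 0.133]
tool_rot: [0.0, 0.665, 0.747, 0.0]
contact_force: [0.4, -0.4, 0.5]
gripper_width: 0.843
grasp_force: 0.0
```

```bash
python3 plan.py 477 297 130 9.9
```

```text
t 14.52 pos [650.5 255.  133. ] psi 6.7 tilt [ 0.001  0.    -1.   ] q6 9.0 w 0.843 grip 0.0 F [ 0.4 -0.4  0.5]
turn z -3.2 (or 176.8 ) then shift cm [  7.12 -16.37   0.28] (flip x,y signs if other turn)
```

Emit:
move_arm(
  rows=[
    [0,0,0,0,0,-3.2,0.7],
    [1.02,-2.34,0,0,0,0,0.7],
    [1.02,-2.34,0,0,0,0,0.7],
    [1.02,-2.34,0,0,0,0,0.7],
    [1.02,-2.34,0,0,0,0,0.7],
    [1.02,-2.34,0,0,0,0,0.7],
    [1.02,-2.34,0,0,0,0,0.7],
    [1.02,-2.34,0,0,0,0,0.7],
    [0,0,2,0,0,0,0.7],
    [0,0,2,0,0,0,0.7],
    [0,0,2,0,0,0,0.7],
    [0,0,0,0,0,0,0.7],
    [0,0,0,0,0,0,0.7],
  ],
)

```text
time: 15.6
tool_pos: [0.476, 0.2968, 0.0706]
tool_rot: [-0.0, 0.643, 0.766, -0.001]
contact_force: [-0.5, -0.2, 0.5]
gripper_width: 0.853
grasp_force: 0.0
```

```bash
python3 plan.py 477 297 29 9.9
```

```text
t 15.6 pos [476.  296.8  70.6] psi 9.9 tilt [-0.002 -0.001 -1.   ] q6 14.0 w 0.853 grip 0.0 F [-0.5 -0.2  0.5]
turn z 0.0 (or -180.0 ) then shift cm [-0.    0.11  4.16] (flip x,y signs if other turn)
```

Emit:
move_arm(
  rows=[
    [0,0.1,1.5,0,0,0,0.7],
    [0,0,1.2,0,0,0,0.7],
    [0,0,0.8,0,0,0,0.7],
    [0,0,0.5,0,0,0,0.7],
    [0,0,0,0,0,0,0.7],
    [0,0,0,0,0,0,-1],
    [0,0,0,0,0,0,-1],
    [0,0,0,0,0,0,-1],
    [0,0,0,0,0,0,-1],
    [0,0,0,0,0,0,-1],
    [0,0,0,0,0,0,-1],
    [0,0,0,0,0,0,-1],
  ],
)

```text
time: 16.6
tool_pos: [0.4784, 0.2977, 0.0319]
tool_rot: [0.0, 0.643, 0.766, 0.001]
contact_force: [0.4, 0.5, 5.9]
gripper_width: 0.451
grasp_force: 62.9
```

Emit:
move_arm(
  rows=[
    [0,0,-0.5,0,0,0,-1],
    [0,0,-1,0,0,0,-1],
    [0,0,-2,0,0,0,-1],
    [0,0,-2,0,0,0,-1],
    [0,0,-2,0,0,0,-1],
    [0,0,-2,0,0,0,-1],
    [0,0,0,0,0,5,-1],
    [0,0,0,0,0,5.1,-1],
    [0,0,0,0,0,0,-1],
  ],
)

```text
time: 17.35
tool_pos: [0.4775, 0.2972, 0.1266]
tool_rot: [0.0, 0.709, 0.705, 0.0]
contact_force: [0.5, -0.0, -1.4]
gripper_width: 0.451
grasp_force: 62.2
```

```bash
python3 plan.py 626 -260 130 -0.2
```

```text
t 17.35 pos [477.5 297.2 126.6] psi -0.3 tilt [ 0.001  0.    -1.   ] q6 25.0 w 0.451 grip 62.2 F [ 0.5 -0.  -1.4]
turn z -0.1 (or 179.9 ) then shift cm [-55.67  15.05  -0.35] (flip x,y signs if other turn)
```

Emit:
move_arm(
  rows=[
    [-2.78,0.75,0,0,0,0,-1],
    [-2.78,0.75,0,0,0,0,-1],
    [-2.78,0.75,0,0,0,0,-1],
    [-2.78,0.75,0,0,0,0,-1],
    [-2.78,0.75,0,0,0,0,-1],
    [-2.78,0.75,0,0,0,0,-1],
    [-2.78,0.75,0,0,0,0,-1],
    [-2.78,0.75,0,0,0,0,-1],
    [-2.78,0.75,0,0,0,0,-1],
    [-2.78,0.75,0,0,0,0,-1],
    [-2.78,0.75,0,0,0,0,-1],
    [-2.78,0.75,0,0,0,0,-1],
    [-2.78,0.75,0,0,0,0,-1],
    [-2.78,0.75,0,0,0,0,-1],
    [-2.78,0.75,0,0,0,0,-1],
    [-2.78,0.75,0,0,0,0,-1],
    [-2.78,0.75,0,0,0,0,-1],
    [-2.78,0.75,0,0,0,0,-1],
    [-2.78,0.75,0,0,0,0,-1],
    [-2.78,0.75,0,0,0,0,-1],
  ],
)

```text
time: 19.02
tool_pos: [0.6253, -0.2604, 0.1252]
tool_rot: [-0.001, 0.707, 0.707, -0.0]
contact_force: [0.9, -0.1, -0.0]
gripper_width: 0.45
grasp_force: 62.2
```

Emit:
move_arm(
  rows=[
    [0,0,0,0,0,0,-1],
    [0,0,2,0,0,0,-1],
    [0,0,2,0,0,0,-1],
    [0,0,2,0,0,0,-1],
    [0,0,0,0,0,0,-1],
    [0,0,0,0,0,0,-1],
  ],
)

```text
time: 19.52
tool_pos: [0.6242, -0.2581, 0.0639]
tool_rot: [-0.002, 0.708, 0.706, -0.001]
contact_force: [-1.5, -0.4, -0.9]
gripper_width: 0.449
grasp_force: 62.2
```

```bash
python3 plan.py 626 -260 36 -0.2
```

```text
t 19.52 pos [ 624.2 -258.1   63.9] psi -0.1 tilt [-0.004  0.002 -1.   ] q6 -29.0 w 0.449 grip 62.2 F [-1.5 -0.4 -0.9]
turn z 0.1 (or -179.9 ) then shift cm [-0.2   0.2   2.79] (flip x,y signs if other turn)
```

Emit:
move_arm(
  rows=[
    [0,0.1,1.2,0,0,0,-1],
    [0,0,0.8,0,0,0,-1],
    [0,0,0.4,0,0,0,-1],
    [0,0,0.3,0,0,0,-1],
    [0,0,0,0,0,0,-1],
    [0,0,0,0,0,0,-1],
    [0,0,0,0,0,0,-1],
  ],
)

```text
time: 20.1
tool_pos: [0.627, -0.2595, 0.0393]
tool_rot: [0.0, 0.708, 0.706, 0.0]
contact_force: [-0.4, -0.1, -0.6]
gripper_width: 0.449
grasp_force: 62.2
```

Emit:
move_arm(
  rows=[
    [0,0,0.2,0,0,0,-1],
    [0,0,0.2,0,0,0,-1],
    [0,0,0,0,0,0,-1],
    [0,0,0,0,0,0,-1],
    [0,0,0,0,0,0,0.3],
    [0,0,0,0,0,0,0.3],
    [0,0,0,0,0,0,0.3],
    [0,0,0,0,0,0,0.3],
    [0,0,-0.5,0,0,0,0.3],
    [0,0,-1,0,0,0,0.3],
    [0,0,-2,0,0,0,0.3],
    [0,0,-2,0,0,0,0.6],
    [0,0,-2,0,0,0,0.6],
    [0,0,-2,0,0,0,0.6],
    [0,0,0,0,0,0,0.6],
  ],
)

```text
time: 21.35
tool_pos: [0.6296, -0.2608, 0.1369]
tool_rot: [0.005, 0.708, 0.706, 0.001]
contact_force: [1.5, -0.5, 0.7]
gripper_width: 0.801
grasp_force: 0.0
```

```bash
python3 plan.py 442 -148 130 76.1; python3 - <<'E'
from plant import manip;import cv2
f=manip.grab_frame("top");cv2.imwrite("pics/t2.png",cv2.resize(f["img"][125:275,145:405],None,fx=3,fy=3))
E
```

```text
t 21.35 pos [ 629.6 -260.8  136.9] psi -0.2 tilt [ 0.009 -0.005 -1.   ] q6 -29.0 w 0.801 grip 0.0 F [ 1.5 -0.5  0.7]
turn z -76.3 (or 103.7 ) then shift cm [20.93  6.44  0.46] (flip x,y signs if other turn)
```

View pics/t2.png

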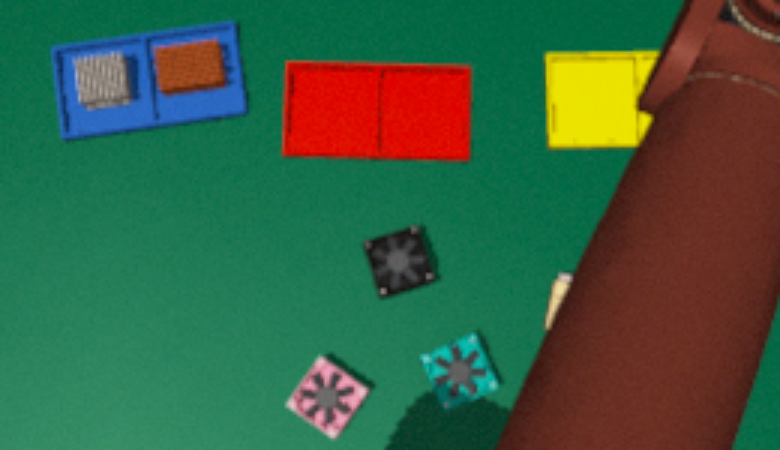

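Blue holds silver (crop 100,80) and copper (190,65), one per bay; the yellow bay is hidden by the arm. Adapter next.

Emit:
move_arm(
  rows=[
    [0,0,0,0,0,-7,0.6],
    [0,0,0,0,0,-7,0.6],
    [0,0,0,0,0,-7,0.6],
    [0,0,0,0,0,-7,0.6],
    [0,0,0,0,0,-7,0.6],
    [0,0,0,0,0,-7,0.6],
    [0,0,0,0,0,-7,0.6],
    [0,0,0,0,0,-7,0.6],
    [0,0,0,0,0,-7,0.6],
    [0,0,0,0,0,-7,0.6],
    [0,0,0,0,0,-6.3,0.6],
    [2.62,0.8,0,0,0,0,0.6],
    [2.62,0.8,0,0,0,0,0.6],
    [2.62,0.8,0,0,0,0,0.6],
    [2.62,0.8,0,0,0,0,0.6],
    [2.62,0.8,0,0,0,0,0.6],
    [2.62,0.8,0,0,0,0,0.6],
    [2.62,0.8,0,0,0,0,0.6],
    [2.62,0.8,0,0,0,0,0.6],
    [0,0,0,0,0,0,0.6],
  ],
)

```text
time: 23.07
tool_pos: [0.434, -0.1439, 0.1269]
tool_rot: [-0.003, 0.121, 0.993, 0.001]
contact_force: [-0.0, 0.1, -0.4]
gripper_width: 0.803
grasp_force: 0.0
```

Emit:
move_arm(
  rows=[
    [0,0,2,0,0,0,0.6],
    [0,0,2,0,0,0,0.6],
    [0,0,2,0,0,0,0.6],
    [0,0,0,0,0,0,0.6],
    [0,0,0,0,0,0,0.6],
    [0,0,0,0,0,0,0.6],
  ],
)

```text
time: 23.57
tool_pos: [0.4391, -0.1471, 0.0704]
tool_rot: [0.0, 0.121, 0.993, -0.0]
contact_force: [0.0, 0.0, 0.6]
gripper_width: 0.8
grasp_force: 0.0
```

```bash
python3 plan.py 442 -148 27 76.1
```

```text
t 23.57 pos [ 439.1 -147.1   70.4] psi 76.1 tilt [ 0.001 -0.    -1.   ] q6 -104.0 w 0.8 grip 0.0 F [0.  0.  0.6]
turn z -0.0 (or 180.0 ) then shift cm [-0.3  -0.01  4.34] (flip x,y signs if other turn)
```

Emit:
move_arm(
  rows=[
    [-0.3,0,1.5,0,0,0,0.6],
    [0,0,1.2,0,0,0,0.6],
    [0,0,1,0,0,0,0.6],
    [0,0,0.4,0,0,0,0.6],
    [0,0,0.2,0,0,0,0.6],
    [0,0,0,0,0,0,0.6],
    [0,0,0,0,0,0,-1],
    [0,0,0,0,0,0,-1],
    [0,0,0,0,0,0,-1],
    [0,0,0,0,0,0,-1],
    [0,0,0,0,0,0,-1],
    [0,0,0,0,0,0,-1],
    [0,0,0,0,0,0,-1],
  ],
)

```text
time: 24.65
tool_pos: [0.4422, -0.1479, 0.0278]
tool_rot: [0.001, 0.121, 0.993, -0.0]
contact_force: [-0.9, 0.4, 6.4]
gripper_width: 0.381
grasp_force: 60.8
```

Emit:
move_arm(
  rows=[
    [0,0,-0.5,0,0,0,-1],
    [0,0,-1,0,0,0,-1],
    [0,0,-2,0,0,0,-1],
    [0,0,-2,0,0,0,-1],
    [0,0,-2,0,0,0,-1],
    [0,0,-2,0,0,0,-1],
    [0,0,0,0,0,7,-1],
    [0,0,0,0,0,7,-1],
    [0,0,0,0,0,7,-1],
    [0,0,0,0,0,7,-1],
    [0,0,0,0,0,7,-1],
    [0,0,0,0,0,7,-1],
    [0,0,0,0,0,7,-1],
    [0,0,0,0,0,7,-1],
    [0,0,0,0,0,7,-1],
    [0,0,0,0,0,7,-1],
    [0,0,0,0,0,7,-1],
    [0,0,0,0,0,0.7,-1],
    [0,0,0,0,0,0,-1],
  ],
)

```text
time: 26.23
tool_pos: [0.4413, -0.1474, 0.122]
tool_rot: [-0.0, 0.716, 0.698, -0.0]
contact_force: [0.5, -0.3, -0.8]
gripper_width: 0.379
grasp_force: 60.1
```

```bash
python3 plan.py 621 -27 125 -1.6
```

```text
t 26.23 pos [ 441.3 -147.4  122. ] psi -1.5 tilt [-0.  0. -1.] q6 -26.0 w 0.379 grip 60.1 F [ 0.5 -0.3 -0.8]
turn z 0.1 (or -179.9 ) then shift cm [12.54 17.63 -0.3 ] (flip x,y signs if other turn)
```

Emit:
move_arm(
  rows=[
    [1.39,1.96,0,0,0,0,-1],
    [1.39,1.96,0,0,0,0,-1],
    [1.39,1.96,0,0,0,0,-1],
    [1.39,1.96,0,0,0,0,-1],
    [1.39,1.96,0,0,0,0,-1],
    [1.39,1.96,0,0,0,0,-1],
    [1.39,1.96,0,0,0,0,-1],
    [1.39,1.96,0,0,0,0,-1],
    [1.39,1.96,0,0,0,0,-1],
    [0,0,2,0,0,0,-1],
    [0,0,2,0,0,0,-1],
    [0,0,2,0,0,0,-1],
    [0,0,0,0,0,0,-1],
    [0,0,0,0,0,0,-1],
    [0,0,0,0,0,0,-1],
  ],
)

```text
time: 27.48
tool_pos: [0.6218, -0.0275, 0.0629]
tool_rot: [0.0, 0.717, 0.698, 0.0]
contact_force: [0.5, -0.9, 0.2]
gripper_width: 0.378
grasp_force: 60.1
```

```bash
python3 plan.py 621 -27 32 -1.6
```

```text
t 27.48 pos [621.8 -27.5  62.9] psi -1.5 tilt [ 0.001 -0.    -1.   ] q6 -8.0 w 0.378 grip 60.1 F [ 0.5 -0.9  0.2]
turn z 0.1 (or -179.9 ) then shift cm [ 0.05 -0.09  3.09] (flip x,y signs if other turn)
```

Emit:
move_arm(
  rows=[
    [0,-0.1,1.2,0,0,0,-1],
    [0,0,0.9,0,0,0,-1],
    [0,0,0.5,0,0,0,-1],
    [0,0,0.3,0,0,0,-1],
    [0,0,0.1,0,0,0,-1],
    [0,0,0,0,0,0,-1],
    [0,0,0,0,0,0,-1],
    [0,0,0,0,0,0,-1],
  ],
)

```text
time: 28.15
tool_pos: [0.6206, -0.0274, 0.0322]
tool_rot: [0.0, 0.717, 0.697, 0.0]
contact_force: [0.1, 0.2, -1.2]
gripper_width: 0.382
grasp_force: 60.1
```

Lower 1 mm, open modestly (to about 47 mm), and rise.

Emit:
move_arm(
  rows=[
    [0,0,0.15,0,0,0,-1],
    [0,0,0,0,0,0,-1],
    [0,0,0,0,0,0,0.1],
    [0,0,0,0,0,0,0.1],
    [0,0,0,0,0,0,0.1],
    [0,0,0,0,0,0,0.1],
    [0,0,-0.5,0,0,0,0.1],
    [0,0,-1,0,0,0,0.1],
    [0,0,-2,0,0,0,0.1],
    [0,0,-2,0,0,0,0.8],
    [0,0,-2,0,0,0,0.8],
    [0,0,-2,0,0,0,0.8],
    [0,0,0,0,0,0,0.8],
  ],
)

```text
time: 29.23
tool_pos: [0.6236, -0.0278, 0.1319]
tool_rot: [0.004, 0.717, 0.697, 0.003]
contact_force: [1.1, -0.7, 0.7]
gripper_width: 0.901
grasp_force: 0.0
```

```bash
python3 plan.py 486 -2.5 125 16.6
```

```text
t 29.23 pos [623.6 -27.8 131.9] psi -1.6 tilt [ 0.01  -0.002 -1.   ] q6 -8.0 w 0.901 grip 0.0 F [ 1.1 -0.7  0.7]
turn z -18.2 (or 161.8 ) then shift cm [  6.36 -12.47   0.55] (flip x,y signs if other turn)
```

Emit:
move_arm(
  rows=[
    [0,0,0,0,0,-7,0.8],
    [0,0,0,0,0,-7,0.8],
    [0,0,0,0,0,-4.2,0.8],
    [1.06,-2.08,0,0,0,0,0.8],
    [1.06,-2.08,0,0,0,0,0.8],
    [1.06,-2.08,0,0,0,0,0.8],
    [1.06,-2.08,0,0,0,0,0.8],
    [1.06,-2.08,0,0,0,0,0.8],
    [1.06,-2.08,0,0,0,0,0.8],
    [0,0,2,0,0,0,0.8],
    [0,0,2,0,0,0,0.8],
    [0,0,2,0,0,0,0.8],
    [0,0,0,0,0,0,0.8],
    [0,0,0,0,0,0,0.8],
    [0,0,0,0,0,0,0.8],
  ],
)

```text
time: 30.48
tool_pos: [0.4831, -0.0022, 0.0662]
tool_rot: [0.0, 0.598, 0.802, 0.0]
contact_force: [0.4, 0.6, 0.3]
gripper_width: 0.903
grasp_force: 0.0
```

```bash
python3 plan.py 486 -2.5 30 16.6
```

```text
t 30.48 pos [483.1  -2.2  66.2] psi 16.6 tilt [ 0.001 -0.    -1.   ] q6 -26.0 w 0.903 grip 0.0 F [0.4 0.6 0.3]
turn z 0.0 (or -180.0 ) then shift cm [-0.11  0.26  3.62] (flip x,y signs if other turn)
```

Emit:
move_arm(
  rows=[
    [-0.1,0.25,1.2,0,0,0,0.8],
    [0,0,1,0,0,0,0.8],
    [0,0,0.8,0,0,0,0.8],
    [0,0,0.4,0,0,0,0.8],
    [0,0,0.2,0,0,0,0.8],
    [0,0,0,0,0,0,0.8],
    [0,0,0,0,0,0,-1],
    [0,0,0,0,0,0,-1],
    [0,0,0,0,0,0,-1],
    [0,0,0,0,0,0,-1],
    [0,0,0,0,0,0,-1],
    [0,0,0,0,0,0,-1],
    [0,0,0,0,0,0,-1],
  ],
)

```text
time: 31.57
tool_pos: [0.486, -0.0024, 0.0302]
tool_rot: [0.001, 0.598, 0.802, 0.0]
contact_force: [-0.5, -0.3, 5.6]
gripper_width: 0.567
grasp_force: 64.6
```

Emit:
move_arm(
  rows=[
    [0,0,-0.5,0,0,0,-1],
    [0,0,-1,0,0,0,-1],
    [0,0,-2,0,0,0,-1],
    [0,0,-2,0,0,0,-1],
    [0,0,-2,0,0,0,-1],
    [0,0,-2,0,0,0,-1],
    [0,0,0,0,0,7,-1],
    [0,0,0,0,0,7,-1],
    [0,0,0,0,0,2.8,-1],
    [0,0,0,0,0,0,-1],
  ],
)

```text
time: 32.4
tool_pos: [0.4848, -0.0022, 0.1246]
tool_rot: [-0.0, 0.709, 0.706, -0.0]
contact_force: [0.1, -0.1, -1.0]
gripper_width: 0.567
grasp_force: 63.9
```

```bash
python3 plan.py 626 -181 127 -0.2
```

```text
t 32.4 pos [484.8  -2.2 124.6] psi -0.2 tilt [-0.  0. -1.] q6 -9.0 w 0.567 grip 63.9 F [ 0.1 -0.1 -1. ]
turn z -0.0 (or 180.0 ) then shift cm [-17.83  14.18  -0.24] (flip x,y signs if other turn)
```

Emit:
move_arm(
  rows=[
    [-1.98,1.58,0,0,0,0,-1],
    [-1.98,1.58,0,0,0,0,-1],
    [-1.98,1.58,0,0,0,0,-1],
    [-1.98,1.58,0,0,0,0,-1],
    [-1.98,1.58,0,0,0,0,-1],
    [-1.98,1.58,0,0,0,0,-1],
    [-1.98,1.58,0,0,0,0,-1],
    [-1.98,1.58,0,0,0,0,-1],
    [-1.98,1.58,0,0,0,0,-1],
    [0,0,2,0,0,0,-1],
    [0,0,2,0,0,0,-1],
    [0,0,2,0,0,0,-1],
    [0,0,0,0,0,0,-1],
    [0,0,0,0,0,0,-1],
    [0,0,0,0,0,0,-1],
  ],
)

```text
time: 33.65
tool_pos: [0.6272, -0.1811, 0.0653]
tool_rot: [0.0, 0.708, 0.706, 0.0]
contact_force: [0.9, -0.2, 0.9]
gripper_width: 0.57
grasp_force: 63.9
```

```bash
python3 plan.py 626 -181 35 -0.2
```

```text
t 33.65 pos [ 627.2 -181.1   65.3] psi -0.2 tilt [ 0.001 -0.    -1.   ] q6 -22.0 w 0.57 grip 63.9 F [ 0.9 -0.2  0.9]
turn z 0.0 (or -180.0 ) then shift cm [ 0.01 -0.12  3.03] (flip x,y signs if other turn)
```

Emit:
move_arm(
  rows=[
    [0,-0.1,1.2,0,0,0,-1],
    [0,0,0.8,0,0,0,-1],
    [0,0,0.5,0,0,0,-1],
    [0,0,0.3,0,0,0,-1],
    [0,0,0.2,0,0,0,-1],
    [0,0,0,0,0,0,-1],
    [0,0,0,0,0,0,-1],
    [0,0,0,0,0,0,-1],
  ],
)

```text
time: 34.32
tool_pos: [0.6261, -0.1811, 0.0347]
tool_rot: [0.0, 0.708, 0.706, 0.0]
contact_force: [0.5, -0.6, -0.6]
gripper_width: 0.569
grasp_force: 63.9
```

Emit:
move_arm(
  rows=[
    [0,0,0.1,0,0,0,-1],
    [0,0,0,0,0,0,-1],
    [0,0,0,0,0,0,0.5],
    [0,0,0,0,0,0,0.5],
    [0,0,0,0,0,0,0.5],
    [0,0,0,0,0,0,0.5],
    [0,0,-0.5,0,0,0,0.5],
    [0,0,-1,0,0,0,0.5],
    [0,0,-2,0,0,0,0.5],
    [0,0,-2,0,0,0,0.5],
    [0,0,-3,0,0,0,0.5],
    [0,0,-3,0,0,0,0.5],
    [0,0,-3,0,0,0,0.5],
    [0,0,0,0,0,0,0.5],
  ],
)

```text
time: 35.48
tool_pos: [0.6297, -0.1825, 0.1884]
tool_rot: [0.007, 0.708, 0.706, 0.003]
contact_force: [0.6, -0.8, 1.4]
gripper_width: 0.751
grasp_force: 0.0
```

Emit:
move_arm(
  rows=[
    [-2.5,0.8,-0.5,0,0,0,0.5],
    [-2.5,0.8,-0.5,0,0,0,0.5],
    [-2.5,0.8,-0.5,0,0,0,0.5],
    [-2.5,0.8,-0.5,0,0,0,0.5],
    [-2.5,0.8,-0.5,0,0,0,0.5],
    [-2.5,0.8,-0.5,0,0,0,0.5],
    [-2.5,0.8,-0.5,0,0,0,0.5],
    [-2.5,0.8,-0.5,0,0,0,0.5],
    [-2.5,0.8,0,0,0,0,0.5],
    [-2.5,0.8,0,0,0,0,0.5],
    [-2.5,0.8,0,0,0,0,0.5],
    [-2.5,0.8,0,0,0,0,0.5],
    [0,0,0,0,0,0,0.5],
    [0,0,0,0,0,0,0.5],
  ],
)

```text
time: 36.65
tool_pos: [0.7204, -0.4826, 0.2179]
tool_rot: [-0.0, 0.709, 0.705, 0.0]
contact_force: [0.9, -0.0, 0.2]
gripper_width: 0.753
grasp_force: 0.0
```

```bash
python3 - <<'E'
from plant import manip;import cv2,numpy as np
f=manip.grab_frame("top");s=manip.grab_frame("scene")
cv2.imwrite("pics/t3.png",np.vstack([cv2.resize(f["img"][125:235,85:495],None,fx=1.9,fy=1.9,interpolation=3),cv2.resize(s["img"][140:280,120:530],None,fx=1.9,fy=1.9,interpolation=3)]))
E
```

```text
(no output)
```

View pics/t3.png

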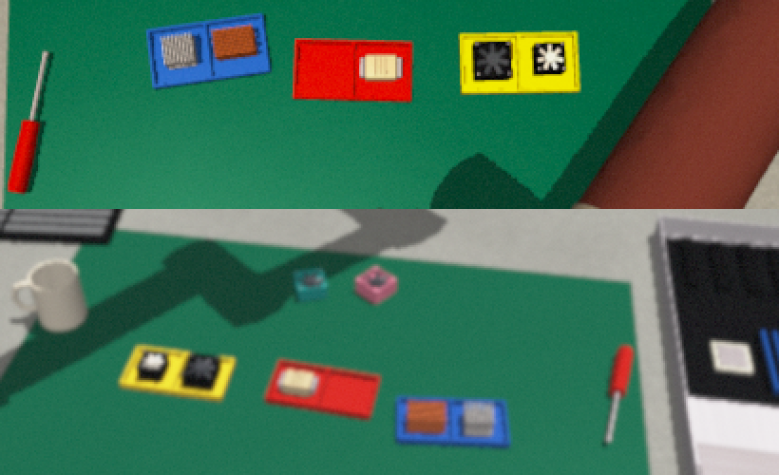

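Both views show every part flat in its own bay: silver (180,50), copper (233,42), adapter (380,66), large fan (491,60), small fan (549,58). The mug, screwdriver and decoys look untouched, and release heights matched the tray floor.

```bash
python3 -c "
from plant import manip
print(manip.job_done())"
```

```text
the job is handed in; nothing more can be done
None
```

The job is handed in at about 37 s of robot time: both heat sinks are in the blue tray, both fans in the yellow and the adapter in the red, one per bay and flat in the final pictures. The screwdriver, mug and look-alikes appear unmoved, and no verdict was returned.

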